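Set the cockade block and hold the gauge pointer at its mark

TASK

Set the pale wooden block upright on the bench midway between the two blue tins, without dropping it, and let go of it. Then take the pointer gauge's grip and pull its sprung rod out until the yellow index is level with the red mark, so that the pointer stands over the block for the hatter to chalk its centre. Finish while still holding the rod steady there against its spring, and leave everything else where it stands.

Things in the scene. Friction and masses are not known exactly. Their poses are not given: they have to be found in the camera images.
- gauge: Pointer gauge, bolted to the bench: green 100 x 210 mm foot carrying a level aluminium housing (44 mm wide, 200 mm long, top 100 mm above the bench). Origin on the bench under its middle; its -y axis is the way the rod pulls out, z up. The housing's mouth is at y = -100 mm; beyond it only the rod overhangs the bench.
- rod: Level steel pointer rod (10 mm thick, axis 85 mm above the bench) with an upright square orange grip 18 x 18 mm, 105 to 155 mm above the bench, on a brass foot. Origin at the orange part's centre, 130 mm up; axes parallel to the gauge's. Slides along the gauge's -y, 160 mm to its stop. With the rod in, the grip stands 70 mm outside the housing's mouth, free all round.
- index (a point): Middle of the yellow index fin (22 mm across, 4 mm along the rod, 14 mm tall) that rides with the rod along the housing's top, 108 mm above the bench, 8 mm to the +x side of the rod's line. It is 240 mm behind the grip centre, measured along the rod.
- mark_line (a point): Middle of the red length mark, a red rider (8 mm wide along the rod) clamped on the housing's top, 108 mm above the bench, 8 mm to the -x side of the rod's line; axes parallel to the gauge's. The rod is at its length when the index is level with it, seen across the rod (same gauge y).
- tip (a point): Yellow pointed end of the rod, 85 mm above the bench, 70 mm ahead of the grip centre and 310 mm ahead of the index, on the rod's line. An inner spring (3 N when in, 45 N per metre more as it comes out) draws the rod back whenever it is let go; the mark calls for 80 to 140 mm of pull. At the mark the tip stands above the point midway between the two tins.
- pale_center (a point): Pale beech cockade block, a short turned plug: 54 mm diameter straight to 34 mm up, domed to its top at 50 mm, thin brown band, 60 to 130 g; loose on the bench. Point at its centre, 25 mm above its underside; z is its axis.
- pale: The same pale block, origin at the centre of its underside.
- dark: Like block in dark walnut, not wanted; the two may have changed places. Origin at the centre of its underside.
- tin_near_center (a point): Round tin, blue with a blue lid, 72 mm diameter, 44 mm tall, loose; the one on the gauge's -x side (nearer the robot). Point at its centre, 22 mm above the bench; axes parallel to the gauge's at the start.
- tin_far_center (a point): The other such tin, 210 mm from the first along the gauge's +x. Point at its centre, 22 mm above the bench.
- tin_near: Near tin, origin at its underside.
- tin_far: Far tin, origin at its underside.
- brush: Hand brush lying at the right of the bench; leave alone.
- spool: Dark green ribbon spool, 64 mm across, 34 mm tall, at the left near the robot; leave alone.
- mug: White mug, 90 mm tall, at the back; leave alone.
- weight: Brass weight, 66 mm tall, at the back; leave alone.
Mind the look-alikes: they are no part of the job. What is shaped like the pale but orange is not meant. Leave any pink look-alike of the tin_far alone.

How it is judged:
By the outcome, as a careful person would: the job done as asked, in the order asked, and still so for the second after the job is handed in, while the arm keeps its last pose, push and grip.
It also fails if it takes over 56 s, if anything falls off the work surface, if the arm or the gripper's body presses on something with over 40 N, if the wrist force passes 120 N, or if a joint passes its speed limit or range.

ROBOT

A 6-joint arm with a two-finger parallel gripper is mounted at the origin on the work surface. World frame = base frame: x ahead of the robot, y to its left, z up, the work surface at z = 0. Lengths are in m, angles in rad, forces in N, time in s.
With the tool pointing down it reaches from about 0.25 to 0.8 m from the base axis. Payload 8.5 kg.
Tool frame: the origin (TCP) lies midway between the tips of the shut fingers; the grasp point (between the pads) lies 19 mm behind it (pinch_z is the distance from the TCP to the grasp point, in m); z points along the fingers, y is the line along which they close (so a half turn about z gives the same grasp; the last joint's range is limited). The gripper opens to 85 mm and grips with 20 to 120 N. Pads are 22 mm wide; open, the fingers measure 114 mm over their backs; the gripper's body (76 mm by 85 mm) begins 54 mm behind the grasp point. The pads swing forward as they close: fully open they stand 13 mm farther back than shut.
Start: joints at [1.225, 0.238, -0.013, 1.319, 0, 1.571], TCP at [0.178, 0.494, 0.231] pointing down, gripper open.
Joint ranges: [-2.66, 2.66], [-1.03, 1.9], [-1.14, 1.46], [-1.82, 2.27], [-1.45, 1.34], [-3.14, 3.14]. Speed limits (rad/s): [2.22, 2.22, 2.79, 3.14, 3.14, 3.14].

INTERFACE

Orientations are given as a rotation vector (axis times angle).
In Python, from workcell import get_obs, camera, finish_job, pinch_z gives the robot as it stands.
- The arm moves only by the tool apply_moves, never from a script. Its arguments are lists of equal length, an entry for each row: "slide": the shift along the tool's x, y, z in cm, a list of three; "dr": the turn, a rotation vector about the tool's x, y, z in degrees, a list of three. A call has 1 to 8 rows; each row shifts and turns the commanded pose from where the row before left it, along the tool's axes as they then stand; what a row does not reach is not made up. A row lasts 1/8 s, in which the tool goes at most 62.5 mm and 10.7 degrees, less where a joint would pass 70% of its speed; a pose out of reach is approached as far as the arm can. A call with a gripper value outside its range is refused whole. "jaw" is the finger opening in cm, from 0 to 8.54, set as the call begins (left out, the last holds). The fingers move at their own pace and stop on an object; the grip force is fixed at half the most. Time passes only in rows, so rows that do not move let the fingers close. It gives the time, the measured TCP pose, the force, the opening and the grip force at its end, in the units of the state.
- get_obs(): the state, without advancing time (a new reading comes with each control period).
- camera(name): name is "scene" or "top"; returns a dict with "color" (480x640x3 uint8, blue, green, red), "depth" (480x640 float32, m along the optical axis (not along the pixel's ray), 0 where there is no reading), "K" (3x3 intrinsics, pixels), "origin" and "rotation" of the camera in the world. Camera axes: x right, y down, z forward; pixel columns grow to the right and rows downward; lengths in m; the calibration is good to about 2 mm. A picture is of the moment at which its call begins.
- finish_job(): hands the job in; it is judged then, once.
The state is a dict: "t": time; "joint_positions": joint angles; "joint_vel": joint speeds; "joint_efforts": joint torques, N m; "eef_pos": TCP position; "eef_rot": TCP orientation; "contact_force": force on the tool from outside, world axes, zero at the start; "ft_torque": the same for the moment, N m; "opening": finger opening in m; "finger_force": force on a finger pad.
Only numpy, scipy, OpenCV 4.12 (cv2) and the standard library are available. Lean on these libraries where they do the work, as an engineer would, in place of code of your own. Each camera call takes 0.05 s, during which the arm holds its last target. There are 200 camera calls.

## Working session

There is one attempt and no reset: what is moved stays moved. The work goes in short steps, Python scripts to look and compute and a tool call to move; the robot and the scene stay as the last step left them, time stands still between calls to the robot, and variables do not carry over. Pictures are saved under pics/ and viewed, at most 13 in all, crops included, and the job is handed in when it is done.

Besides the shell and the picture viewer there is one more tool, called after "Request:" as a command line: name --argument value ..., lists and objects as JSON in quotes. apply_moves: Moves the arm, as the interface text tells. Its arguments: {"type":"object","properties":{"slide":{"type":"array","items":{"type":"array","items":{"type":"number"}}},"dr":{"type":"array","items":{"type":"array","items":{"type":"number"}}},"jaw":{"type":"number"}},"required":["slide","dr"]}

```bash
mkdir -p pics; cat > h.py <<'E'
import numpy as np, cv2
from workcell import get_obs, camera, finish_job, pinch_z
def snap(name):
    c=camera(name); np.savez(f'{name}.npz',**c); return c
def load(name): return dict(np.load(f'{name}.npz'))
def px(c,u,v,r=1):
    d=c['depth'][v-r:v+r+1,u-r:u+r+1]; d=np.median(d[d>0]); K=c['K']
    return c['origin']+c['rotation']@(d*np.array([(u-K[0,2])/K[0,0],(v-K[1,2])/K[1,1],1]))
def ray(c,u,v,z):
    K=c['K']; r=c['rotation']@np.array([(u-K[0,2])/K[0,0],(v-K[1,2])/K[1,1],1]); return c['origin']+r*(z-c['origin'][2])/r[2]
def proj(c,p):
    q=c['rotation'].T@(np.array(p)-c['origin']); return (c['K']@q/q[2])[:2]
E
python3 - <<'E'
from h import *
for n in('scene','top'):
    c=snap(n); cv2.imwrite(f'pics/{n}0.png',c['color']); print(n,c['K'].tolist(),c['origin'],c['rotation'].round(3).tolist())
print(get_obs(),pinch_z)
E
```

```text
scene [[611.1525954214909, 0.0, 312.882462124189], [0.0, 611.1525954214909, 235.84477267841584], [0.0, 0.0, 1.0]] [ 1.8387054  -0.28544333  1.26948083] [-1.831, -1.543, 0.699]
top [[488.69441112495497, 0.0, 313.98594501111694], [0.0, 488.69441112495497, 239.2025886249673], [0.0, 0.0, 1.0]] [ 0.29420573 -0.04612635  1.2586805 ] [-2.103, 2.127, -0.224]
{'t': 0.1, 'joint_positions': array([ 1.22498843e+00,  2.38725647e-01, -1.41529738e-02,  1.31919211e+00,
       -3.60878014e-06,  1.57078750e+00]), 'joint_vel': array([ 0.00036971, -0.00082383,  0.00189296, -0.001499  , -0.00077644,
        0.00129872]), 'joint_efforts': array([ 1.41559376e-04, -5.39720714e+01,  3.46998382e+01,  1.34694573e-02,
       -2.94376048e-05, -7.41324868e-06]), 'eef_pos': array([0.17783081, 0.4935804 , 0.23074597]), 'eef_rot': array([-5.40440405e-01, -3.09453864e+00,  1.97281254e-03]), 'contact_force': array([-0.34333542, -0.36599143, -0.4502593 ]), 'ft_torque': array([-0.06296227,  0.05042473, -0.03661351]), 'finger_force': 0.0, 'opening': 0.08498985556736512} 0.0187
```

View pics/top0.png

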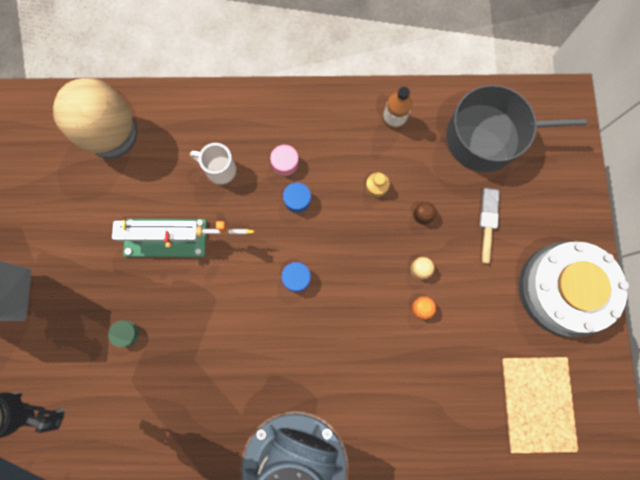

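View pics/scene0.png

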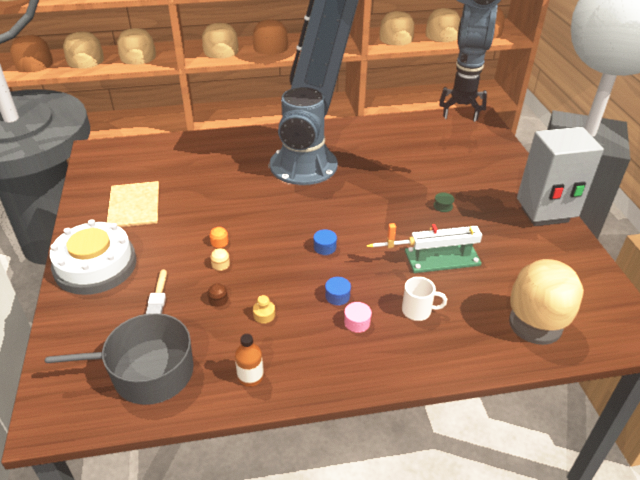

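Top view: the pale block is at (423,268). The orange look-alike at (424,308) and the dark walnut at (425,213) are not wanted. The blue tins are at (297,197) and (296,277); the pink tin at (285,160) is to be left alone. The gauge is at (165,237), its grip at (221,226) and its rod tip at (253,232). I'll confirm these in an enlarged crop.

```bash
cat >> h.py <<'E'
_s,_l=snap,load
from scipy.spatial.transform import Rotation as R
def fix(c):
    if np.ndim(c['rotation'])==1: c['rotation']=R.from_rotvec(c['rotation']).as_matrix()
    return c
def snap(n): return fix(_s(n))
def load(n): return fix(_l(n))
E
python3 - <<'E'
from h import *
c=load('top');s=load('scene')
a=cv2.resize(c['color'][185:330,380:470],None,fx=4,fy=4,interpolation=cv2.INTER_CUBIC)
b=cv2.resize(s['color'][215:315,190:290],None,fx=4,fy=4,interpolation=cv2.INTER_CUBIC)
im=np.zeros((580,760,3),np.uint8); im[:580,:360]=a; im[:400,360:760]=b
cv2.imwrite('pics/pale.png',im)
g=cv2.resize(c['color'][205:270,105:265],None,fx=5,fy=5,interpolation=cv2.INTER_CUBIC); cv2.imwrite('pics/gauge.png',g)
for n,u,v in[('pale',423,268),('dark',425,213),('or',424,308),('tinF',297,197),('tinN',296,277),('pink',285,160),('bench',350,240),('bench',360,330)]: print(n,px(c,u,v).round(4))
for n,u,v in[('pale',221,256),('dark',217,291)]: print(n,px(s,u,v).round(4))
# tin tops by blue segmentation in both
for C,nm in((c,'top'),(s,'scene')):
    hsv=cv2.cvtColor(C['color'],cv2.COLOR_BGR2HSV); m=cv2.inRange(hsv,(100,150,60),(125,255,255))
    n,l,st,ce=cv2.connectedComponentsWithStats(m)
    for i in range(1,n):
        if st[i,4]>150:
            v,u=np.nonzero(l==i); P=np.array([px(C,x,y,0) for x,y in zip(u,v) if C['depth'][y,x]>0]); T=P[P[:,2]>.038]
            print(nm,ce[i],st[i],'top pts',len(T),((T.max(0)+T.min(0))/2).round(4),T.mean(0).round(4),(T.max(0)-T.min(0)).round(3))
E
```

```text
pale [ 0.4706 -0.3253  0.0502]
dark [ 0.6127 -0.3389  0.0493]
or [ 0.3716 -0.3222  0.0492]
tinF [ 0.6606 -0.0114  0.0437]
tinN [ 0.4525 -0.0078  0.0438]
pink [0.7627 0.0198 0.0422]
bench [ 0.5545 -0.149  -0.    ]
bench [ 0.3214 -0.168  -0.0005]
pale [ 0.4956 -0.3233  0.0432]
dark [ 0.6411 -0.3424  0.048 ]
top [296.58152174 196.72101449] [284 184  26  27 552] top pts 515 [ 0.6634 -0.01    0.0446] [ 0.6629 -0.01    0.0431] [0.068 0.065 0.013]
top [295.87671233 276.5359589 ] [283 263  27  28 584] top pts 574 [ 0.4541 -0.0077  0.0447] [ 0.4537 -0.0074  0.0436] [0.068 0.065 0.013]
scene [324.95289855 237.75      ] [314 230  22  17 276] top pts 232 [ 0.4635 -0.007   0.045 ] [ 0.4653 -0.0072  0.0426] [0.069 0.067 0.014]
```

View pics/pale.png

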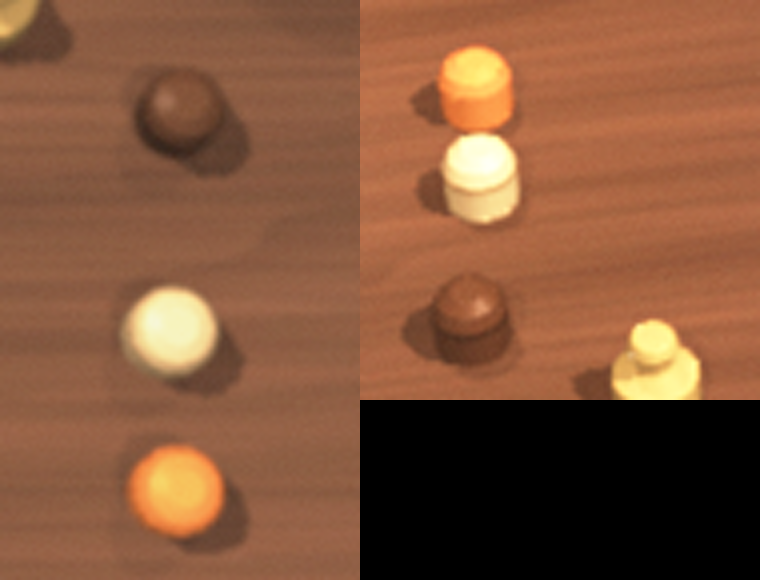

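View pics/gauge.png

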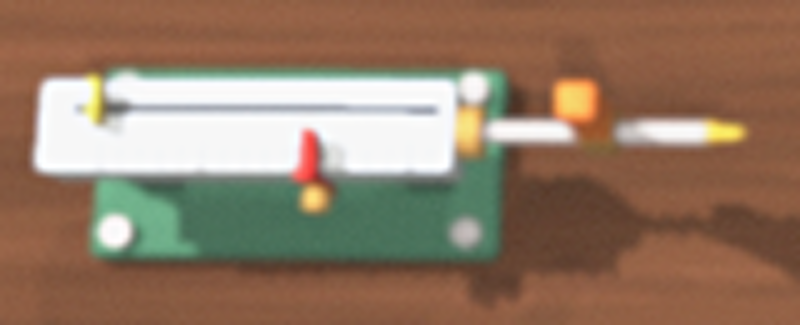

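The crop confirms the middle block, at top (423,268), is the pale one: cream, banded and standing upright. Its neighbours are orange and dark. In the gauge crop, the index is at full-image (123.5,224.5), the red mark at (166.3,236.4), the grip top at (220.1,225) and the tip at (254,231).

```bash
cat >> h.py <<'E'
from scipy.optimize import least_squares
def hullmask(C,x,y,prof):
    t=np.linspace(0,2*np.pi,40); P=np.array([(x+r*np.cos(a),y+r*np.sin(a),z) for r,z in prof for a in t])
    return np.array([proj(C,p) for p in P])
TIN=[(.036,0),(.036,.044)]; BLK=[(.027,0),(.027,.034),(.02,.045),(.008,.0495)]
def fit(C,m,prof,x0):
    # match silhouette bbox and centroid
    v,u=np.nonzero(m); 
    def f(p):
        q=hullmask(C,*p,prof); h=cv2.convexHull(q.astype(np.float32)); M=cv2.moments(h)
        return [M['m10']/M['m00']-u.mean(),M['m01']/M['m00']-v.mean()]
    r=least_squares(f,x0,diff_step=1e-3); q=hullmask(C,*r.x,prof)
    return r.x.round(4),(cv2.contourArea(cv2.convexHull(q.astype(np.float32)))).round(0),len(u)
def comps(C,lo,hi,amin=100,box=None):
    hsv=cv2.cvtColor(C['color'],cv2.COLOR_BGR2HSV); m=cv2.inRange(hsv,lo,hi)
    if box: k=np.zeros_like(m); k[box[1]:box[3],box[0]:box[2]]=1; m=m*k
    n,l,st,ce=cv2.connectedComponentsWithStats(m)
    return [(l==i) for i in range(1,n) if st[i,4]>=amin]
E
python3 - <<'E'
from h import *
c=load('top');s=load('scene')
for C,n in((c,'top'),(s,'scene')):
    for m in comps(C,(100,120,30),(128,255,255)):
        v,u=np.nonzero(m)
        print(n,'tin',u.mean().round(1),v.mean().round(1),fit(C,m,TIN,ray(C,u.mean(),v.mean(),.03)[:2]))
    b=(405,250,445,287) if n=='top' else (205,246,236,274)
    for m in comps(C,(12,20,150),(40,200,255),60,b): 
        v,u=np.nonzero(m); print(n,'pale',u.mean(),v.mean(),fit(C,m,BLK,ray(C,u.mean(),v.mean(),.03)[:2]))
for nm,u,v,z in[('index',123.5,224.5,.115),('idx108',123.5,224.5,.108),('mark',166.3,236.4,.108),('grip',220.1,224.9,.155),('tip',253.9,231.1,.085),('mouthR',196,222,.1),('rodmid',208,231,.09)]: print(nm,ray(c,u,v,z).round(4))
print('green foot edges', ray(c,208,219,.006),ray(c,208,256,.006),ray(c,124,219,.006),ray(c,124,256,.006))
g=cv2.resize(s['color'][190:280,360:490],None,fx=6,fy=6,interpolation=cv2.INTER_CUBIC); cv2.imwrite('pics/gs.png',g)
E
```

```text
Traceback (most recent call last):
  File "h.py", line 32, in fit
    return r.x.round(4),(cv2.contourArea(cv2.convexHull(q.astype(np.float32)))).round(0),len(u)
                        ^^^^^^^^^^^^^^^^^^^^^^^^^^^^^^^^^^^^^^^^^^^^^^^^^^^^^^^^^^^^^
AttributeError: 'float' object has no attribute 'round'
```

```bash
sed -i 's/(cv2.contourArea(cv2.convexHull(q.astype(np.float32)))).round(0)/round(cv2.contourArea(cv2.convexHull(q.astype(np.float32))))/' h.py
python3 - <<'E'
from h import *
c=load('top');s=load('scene')
for C,n in((c,'top'),(s,'scene')):
    for m in comps(C,(100,120,30),(128,255,255)):
        v,u=np.nonzero(m)
        print(n,'tin',u.mean().round(1),v.mean().round(1),fit(C,m,TIN,ray(C,u.mean(),v.mean(),.03)[:2]))
    b=(405,250,445,287) if n=='top' else (205,246,236,274)
    for m in comps(C,(12,20,150),(40,200,255),60,b): 
        v,u=np.nonzero(m); print(n,'pale',u.mean(),v.mean(),fit(C,m,BLK,ray(C,u.mean(),v.mean(),.03)[:2]))
for nm,u,v,z in[('idx108',123.5,224.5,.108),('mark',166.3,236.4,.108),('grip',220.1,224.9,.155),('tip',253.9,231.1,.085),('rodmid',208,231,.09)]: print(nm,ray(c,u,v,z).round(4))
print('green foot edges', ray(c,208,219,.006),ray(c,208,256,.006),ray(c,124,219,.006),ray(c,124,256,.006))
g=cv2.resize(s['color'][190:280,360:490],None,fx=6,fy=6,interpolation=cv2.INTER_CUBIC); cv2.imwrite('pics/gs.png',g)
E
```

```text
top tin 296.5 196.7 (array([ 0.6672, -0.0096]), 696, 610)
top tin 295.7 276.5 (array([ 0.4561, -0.0067]), 690, 630)
top pale 422.2281105990783 266.86175115207374 (array([ 0.4783, -0.3307]), 418, 434)
scene tin 325.4 240.5 (array([ 0.4558, -0.0028]), 533, 408)
scene tin 338.0 287.1 (array([ 0.6577, -0.0046]), 639, 411)
scene pale 219.77066666666667 259.11466666666666 (array([ 0.4815, -0.3284]), 341, 375)
idx108 [0.5766 0.4064 0.108 ]
mark [0.546  0.3017 0.108 ]
grip [0.5616 0.1642 0.155 ]
tip [0.562  0.0939 0.085 ]
rodmid [0.5623 0.2057 0.09  ]
green foot edges [0.61409935 0.22488899 0.006     ] [0.51498878 0.22168915 0.006     ] [0.61656256 0.44625065 0.006     ] [0.51748054 0.43957365 0.006     ]
```

View pics/gs.png

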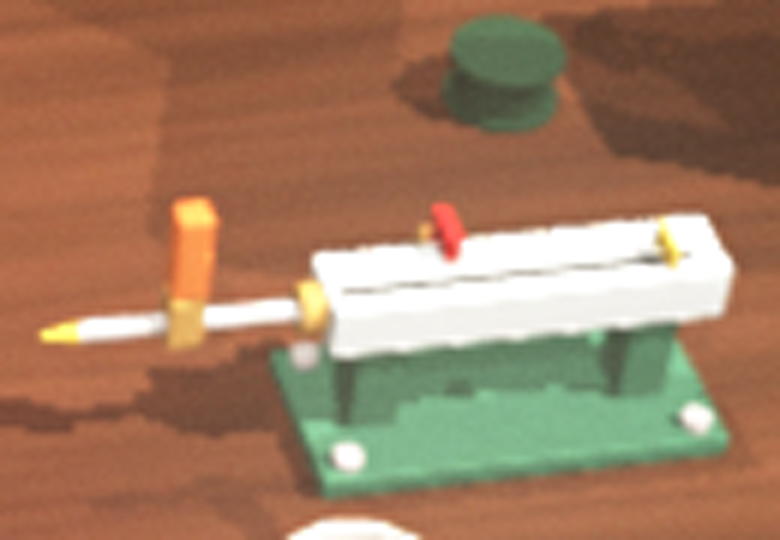

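Request:
apply_moves --slide '[[0,0,0],[0,0,0],[-3,-3,0],[-3,-3,0],[-3,-3,0],[-3,-3,0],[-3,-3,0],[-3,-3,0]]' --dr '[[0,0,-9.9],[0,0,-9.9],[0,0,0],[0,0,0],[0,0,0],[0,0,0],[0,0,0],[0,0,0]]'

```text
t: 1.1
eef_pos: [0.3586, 0.3127, 0.2311]
eef_rot: [-0.0, -3.141, 0.001]
contact_force: [1.0, 0.0, 0.1]
opening: 0.0852
finger_force: 0.0
```

Request:
apply_moves --slide '[[-0.76,-4,0],[-0.76,-4,0],[-0.76,-4,0],[-0.76,-4,0],[-0.76,-4,0],[-0.76,-4,0],[-0.76,-4,0],[-0.76,-4,0]]' --dr '[[0,0,0],[0,0,0],[0,0,0],[0,0,0],[0,0,0],[0,0,0],[0,0,0],[0,0,0]]'

```text
t: 2.1
eef_pos: [0.4186, -0.0075, 0.2312]
eef_rot: [-0.0, -3.141, 0.0]
contact_force: [1.1, 0.3, -0.2]
opening: 0.0853
finger_force: 0.0
```

Request:
apply_moves --slide '[[-0.76,-4,0],[-0.76,-4,0],[-0.76,-4,0],[-0.76,-4,0],[-0.76,-4,0],[-0.76,-4,0],[-0.76,-4,0],[-0.76,-4,0]]' --dr '[[0,0,0],[0,0,0],[0,0,0],[0,0,0],[0,0,0],[0,0,0],[0,0,0],[0,0,0]]'

```text
t: 3.1
eef_pos: [0.4793, -0.3275, 0.231]
eef_rot: [-0.001, -3.141, -0.001]
contact_force: [1.2, 0.6, 0.3]
opening: 0.0857
finger_force: 0.0
```

Request:
apply_moves --slide '[[0,-0.2,3.9],[0,0,4],[0,0,4],[0,0,4],[0,0,3],[0,0,2],[0,0,1.5],[0,0,0.5]]' --dr '[[0,0,0],[0,0,0],[0,0,0],[0,0,0],[0,0,0],[0,0,0],[0,0,0],[0,0,0]]'

```text
t: 4.1
eef_pos: [0.4789, -0.3279, 0.0015]
eef_rot: [-0.0, -3.14, -0.001]
contact_force: [0.3, -0.2, -0.6]
opening: 0.0855
finger_force: 0.0
```

Request:
apply_moves --slide '[[0,0,0],[0,0,0],[0,0,0],[0,0,0],[0,0,0],[0,0,0]]' --dr '[[0,0,0],[0,0,0],[0,0,0],[0,0,0],[0,0,0],[0,0,0]]' --jaw 4.5

```text
t: 4.85
eef_pos: [0.4799, -0.3286, 0.0036]
eef_rot: [0.0, 3.14, -0.002]
contact_force: [-1.1, 0.7, 7.1]
opening: 0.0522
finger_force: 63.0
```

Request:
apply_moves --slide '[[0,0,-0.3],[0,0,-0.7],[0,0,-2],[0,0,-3],[0,0,-3],[0,0,0],[0,0,0]]' --dr '[[0,0,0],[0,0,0],[0,0,0],[0,0,0],[0,0,0],[0,0,0],[0,0,0]]'

```text
t: 5.72
eef_pos: [0.4791, -0.328, 0.092]
eef_rot: [-0.0, -3.141, -0.0]
contact_force: [-0.2, 0.1, -1.4]
opening: 0.052
finger_force: 62.7
```

```bash
python3 - <<'E'
from h import *
c=snap('top');s=snap('scene')
p=get_obs()['eef_pos'];print(p,get_obs()['opening'])
i=[];
for C in(c,s):
    u,v=map(int,proj(C,p)); i.append(cv2.resize(C['color'][v-45:v+45,u-40:u+40],(400,450),interpolation=cv2.INTER_CUBIC)); print(u,v)
cv2.imwrite('pics/held.png',np.hstack(i))
E
```

```text
[ 0.47872895 -0.32775249  0.09130495] 0.0522617229604827
427 262
217 240
```

View pics/held.png

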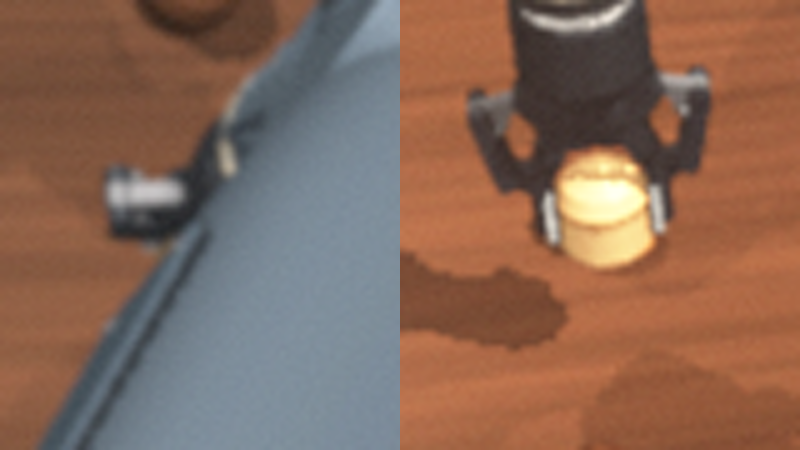

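The block is held upright and level, at scene pixel (218,237). I'll measure its offset in the hand and re-solve the target.

```bash
python3 - <<'E'
from h import *
s=load('scene'); p=get_obs()['eef_pos']
z0=p[2]-.0035; prof=[(r,z+z0) for r,z in BLK]
ms=comps(s,(10,20,130),(40,200,255),60,(200,215,235,255))
for m in ms:
    v,u=np.nonzero(m); print(u.mean(),v.mean(),u.min(),u.max(),v.min(),v.max())
# lower rim of block: bottom-most point at crop (603,266)->px
q=hullmask(s,.4787,-.3278,prof); print('model bbox if centred',q.min(0),q.max(0)); 
q=hullmask(s,.4887,-.3278,prof); print('+10mm x',q.min(0),q.max(0))
E
```

```text
217.63350125944584 241.1234256926952 200 234 224 254
model bbox if centred [206.97960361 224.83718539] [226.93152237 247.28756425]
+10mm x [207.12734042 227.04066791] [227.16059963 249.59352902]
```

Request:
apply_moves --slide '[[-0.5,2,0],[-1,4,0],[-1.25,5,0],[-1.25,5,0],[-1.25,5,0],[-1.25,5,0],[-1,4,0],[-0.5,2,0]]' --dr '[[0,0,0],[0,0,0],[0,0,0],[0,0,0],[0,0,0],[0,0,0],[0,0,0],[0,0,0]]'

```text
t: 6.82
eef_pos: [0.5591, -0.0053, 0.0918]
eef_rot: [0.004, -3.14, -0.0]
contact_force: [-0.7, 0.1, -0.5]
opening: 0.052
finger_force: 62.8
```

Request:
apply_moves --slide '[[0,0,2],[0,0,2],[0,0,1.5],[0,0,1],[0,0,0.8],[0,0,0.5],[0,0,0],[0,0,0]]' --dr '[[0,0,0],[0,0,0],[0,0,0],[0,0,0],[0,0,0],[0,0,0],[0,0,0],[0,0,0]]'

```text
t: 7.82
eef_pos: [0.5597, -0.0082, 0.0147]
eef_rot: [0.0, 3.141, -0.0]
contact_force: [-0.4, -0.5, 0.4]
opening: 0.0523
finger_force: 62.9
```

Request:
apply_moves --slide '[[0,0,0.5],[0,0,0.4],[0,0,0.1],[0,0,0]]' --dr '[[0,0,0],[0,0,0],[0,0,0],[0,0,0]]'

```text
t: 8.32
eef_pos: [0.5593, -0.0082, 0.0042]
eef_rot: [-0.0, -3.141, 0.0]
contact_force: [0.2, -0.4, -1.6]
opening: 0.052
finger_force: 62.9
```

Request:
apply_moves --slide '[[0,0,0.1],[0,0,0.1],[0,0,0]]' --dr '[[0,0,0],[0,0,0],[0,0,0]]'

```text
t: 8.7
eef_pos: [0.5596, -0.0082, 0.0035]
eef_rot: [0.0, 3.141, -0.0]
contact_force: [-3.6, 0.2, 13.3]
opening: 0.0521
finger_force: 64.3
```

```bash
python3 - <<'E'
from h import *
s=snap('scene'); p=get_obs()['eef_pos'];print(p)
cv2.imwrite('pics/place.png',cv2.resize(s['color'][215:315,275:405],None,fx=6,fy=6,interpolation=cv2.INTER_CUBIC)[:600,:780])
for x,y,P in((.456,-.0065,TIN),(.6665,-.0095,TIN),(p[0],p[1],BLK),(p[0]+.003,p[1],BLK)):
    q=hullmask(s,x,y,P); print(((q.min(0)-[275,215])*6).round(),((q.max(0)-[275,215])*6).round())
E
```

```text
[ 0.55955915 -0.00823979  0.00354775]
[225.  76.] [367. 233.]
[295. 360.] [450. 535.]
[275. 230.] [386. 362.]
[277. 234.] [387. 366.]
```

View pics/place.png

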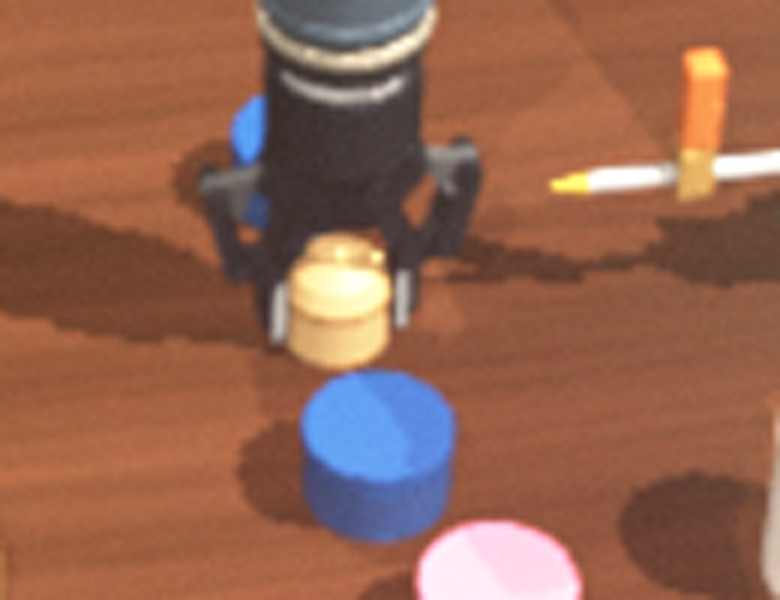

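The block stands upright on the bench, between the far tin at crop (378,455) and the near tin behind the gripper. It lines up with the tins within about 1–2 mm. I'll ease the push and release.

Request:
apply_moves --slide '[[0,0,-0.1],[0,0,0]]' --dr '[[0,0,0],[0,0,0]]'

```text
t: 9.0
eef_pos: [0.5596, -0.0082, 0.0036]
eef_rot: [0.0, 3.141, -0.0]
contact_force: [-1.1, -0.5, 4.4]
opening: 0.052
finger_force: 63.5
```

Request:
apply_moves --slide '[[0,0,0],[0,0,0],[0,0,0],[0,0,0],[0,0,0]]' --dr '[[0,0,0],[0,0,0],[0,0,0],[0,0,0],[0,0,0]]' --jaw 8

```text
t: 9.62
eef_pos: [0.5594, -0.0082, 0.0033]
eef_rot: [-0.0, -3.141, 0.0]
contact_force: [0.2, -0.2, -0.4]
opening: 0.0802
finger_force: 0.0
```

Request:
apply_moves --slide '[[0,0,-1],[0,0,-3],[0,0,-4],[0,0,-4],[0,0,-4],[0,0,-4],[0,0,-2],[0,0,0]]' --dr '[[0,0,0],[0,0,0],[0,0,0],[0,0,0],[0,0,0],[0,0,0],[0,0,0],[0,0,0]]'

```text
t: 10.62
eef_pos: [0.5602, -0.0082, 0.2254]
eef_rot: [0.0, 3.138, -0.0]
contact_force: [0.5, 0.4, -0.6]
opening: 0.0797
finger_force: 0.0
```

Request:
apply_moves --slide '[[0,2,0],[0,3,0],[0,3.5,0],[0,3.5,0],[0,3,0],[0,1.5,0],[0,0.7,0],[0,0,0]]' --dr '[[0,0,0],[0,0,0],[0,0,0],[0,0,0],[0,0,0],[0,0,0],[0,0,0],[0,0,0]]'

```text
t: 11.62
eef_pos: [0.5593, 0.1637, 0.223]
eef_rot: [0.0, -3.141, 0.001]
contact_force: [-0.7, -0.0, 0.7]
opening: 0.08
finger_force: 0.0
```

```bash
python3 - <<'E'
from h import *
c=snap('top');s=snap('scene')
a=cv2.resize(c['color'][180:295,200:320],(480,460),interpolation=cv2.INTER_CUBIC)
b=cv2.resize(s['color'][215:315,320:400],(320,400),interpolation=cv2.INTER_CUBIC)
im=np.zeros((460,800,3),np.uint8); im[:,:480]=a; im[:400,480:]=b; cv2.imwrite('pics/placed.png',im)
for C,n,b in((c,'top',(270,215,330,260)),(s,'scene',(318,252,346,281))):
    for m in comps(C,(10,20,140),(40,160,255),60,b)+comps(C,(100,120,30),(128,255,255)):
        v,u=np.nonzero(m); P=TIN if len(comps(C,(100,120,30),(128,255,255))) and C['color'][int(v.mean()),int(u.mean()),0]>C['color'][int(v.mean()),int(u.mean()),2] else BLK
        print(n,u.mean().round(1),v.mean().round(1),fit(C,m,P,ray(C,u.mean(),v.mean(),.03)[:2]))
print(get_obs()['t'])
E
```

```text
top 282.8 216.7 (array([0.615 , 0.0268]), 391, 116)
top 301.0 240.9 (array([ 0.5496, -0.0204]), 388, 1394)
top 296.5 196.7 (array([ 0.6673, -0.0096]), 696, 610)
top 295.5 276.6 (array([ 0.4559, -0.0061]), 690, 620)
scene 331.5 264.3 (array([ 0.5593, -0.0041]), 343, 417)
scene 325.5 239.7 (array([ 0.4521, -0.0017]), 531, 358)
scene 337.9 286.7 (array([ 0.656 , -0.0047]), 638, 390)
11.725
```

View pics/placed.png

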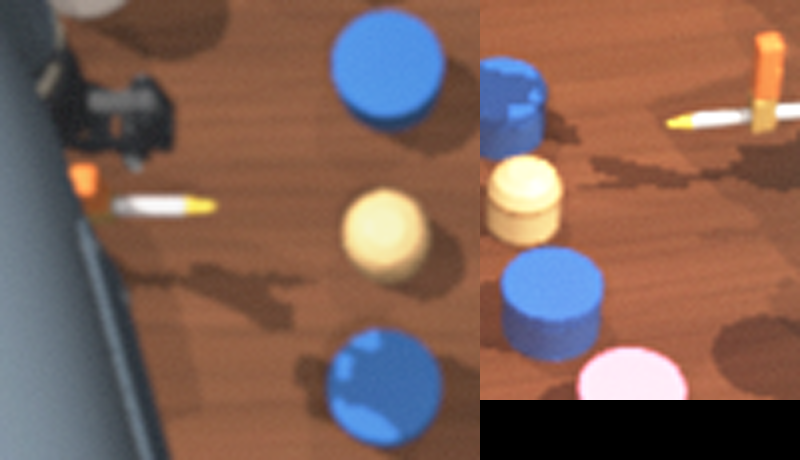

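The block stands upright at top crop (386,235), with the tins at (388,70) and (385,387). I'll compare these with the model projections.

```bash
python3 - <<'E'
from h import *
def f(C,prof,uv,o,k):
    def g(p):
        q=hullmask(C,*p,prof); return (q.min(0)+q.max(0))/2-(np.array(uv)/k+o)
    return least_squares(g,[.56,0],diff_step=1e-4).x.round(4)
c=load('top');s=load('scene')
a=f(c,TIN,(388,70),(199.9,179.9),4);b=f(c,TIN,(384.5,387),(199.9,179.9),4);k=f(c,BLK,(386,235),(199.9,179.9),4)
print(a,b,'mid',(a+b)/2,'block',k)
for u,v,z in((216,206,.085),(84,181,.155)): print(ray(c,u/4+199.9,v/4+179.9,z))
# scene: far tin bbox 501-603,247-360 ; block 487-563,155-247
a=f(s,TIN,(552-480,303.5),(320,215),4);k=f(s,BLK,(525-480,201),(320,215),4); print('scene far',a,'block',k)
print('grip top in scene', ray(s,320+(770-480)/4,215+38/4,.155),'tip',ray(s,320+(668-480)/4,215+123/4,.085))
E
```

```text
[ 0.6655 -0.0111] [ 0.4558 -0.0078] mid [ 0.56065 -0.00945] block [ 0.5558 -0.0088]
[0.56120824 0.09393519 0.085     ]
[0.56100822 0.16228247 0.155     ]
scene far [ 0.672  -0.0079] block [ 0.564  -0.0058]
grip top in scene [0.5680219  0.16758307 0.155     ] tip [0.56863812 0.09747296 0.085     ]
```

Both cameras put the block about 4 mm too near the robot in x. There is ample time, so I'll regrasp it and correct that.

Request:
apply_moves --slide '[[0,-2,0],[0,-3,0],[0,-3.5,0],[0,-3.5,0],[0,-3,0],[0,-1.5,0],[0,-0.7,0],[0,0,0]]' --dr '[[0,0,0],[0,0,0],[0,0,0],[0,0,0],[0,0,0],[0,0,0],[0,0,0],[0,0,0]]'

```text
t: 12.72
eef_pos: [0.5594, -0.0083, 0.2234]
eef_rot: [0.001, 3.142, 0.0]
contact_force: [-0.3, 0.0, 0.9]
opening: 0.0799
finger_force: 0.0
```

Request:
apply_moves --slide '[[0,0,4],[0,0,4],[0,0,4],[0,0,4],[0,0,3],[0,0,2],[0,0,0.7],[0,0,0]]' --dr '[[0,0,0],[0,0,0],[0,0,0],[0,0,0],[0,0,0],[0,0,0],[0,0,0],[0,0,0]]'

```text
t: 13.72
eef_pos: [0.5595, -0.0076, 0.0063]
eef_rot: [0.001, -3.141, 0.0]
contact_force: [0.6, 0.5, 1.0]
opening: 0.08
finger_force: 0.0
```

Request:
apply_moves --slide '[[0,0,0],[0,0,0],[0,0,0],[0,0,0],[0,0,0]]' --dr '[[0,0,0],[0,0,0],[0,0,0],[0,0,0],[0,0,0]]' --jaw 4.5

```text
t: 14.35
eef_pos: [0.5602, -0.0082, 0.0077]
eef_rot: [0.0, 3.14, 0.0]
contact_force: [-1.0, 1.1, 6.1]
opening: 0.0517
finger_force: 62.8
```

Request:
apply_moves --slide '[[0,0,-0.5],[-0.2,0,0],[-0.2,0,0],[0,0,0],[0,0,0.3],[0,0,0.2],[0,0,0]]' --dr '[[0,0,0],[0,0,0],[0,0,0],[0,0,0],[0,0,0],[0,0,0],[0,0,0]]'

```text
t: 15.22
eef_pos: [0.5634, -0.0082, 0.0077]
eef_rot: [0.0, 3.141, -0.0]
contact_force: [-6.5, 0.9, 17.9]
opening: 0.0517
finger_force: 64.7
```

Request:
apply_moves --slide '[[0,0,-0.1],[0,0,-0.05],[0,0,0]]' --dr '[[0,0,0],[0,0,0],[0,0,0]]'

```text
t: 15.6
eef_pos: [0.5634, -0.0082, 0.0078]
eef_rot: [-0.0, -3.141, 0.0]
contact_force: [-0.9, 0.2, 3.0]
opening: 0.0516
finger_force: 63.1
```

Request:
apply_moves --slide '[[0,0,0],[0,0,0],[0,0,0],[0,0,0],[0,0,0]]' --dr '[[0,0,0],[0,0,0],[0,0,0],[0,0,0],[0,0,0]]' --jaw 8

```text
t: 16.23
eef_pos: [0.5634, -0.0082, 0.0078]
eef_rot: [-0.0, -3.142, 0.0]
contact_force: [-0.2, -0.1, 0.4]
opening: 0.08
finger_force: 0.0
```

Request:
apply_moves --slide '[[0,0,-1],[0,0,-3],[0,0,-4],[0,0,-4],[0,0,-4],[0,0,-4],[0,0,-2],[0,0,0]]' --dr '[[0,0,0],[0,0,0],[0,0,0],[0,0,0],[0,0,0],[0,0,0],[0,0,0],[0,0,0]]'

```text
t: 17.23
eef_pos: [0.5642, -0.0082, 0.2299]
eef_rot: [0.0, 3.138, -0.0]
contact_force: [0.1, 0.4, -0.4]
opening: 0.0799
finger_force: 0.0
```

Request:
apply_moves --slide '[[0,2,0],[0,3,0],[0,3.5,0],[0,3.5,0],[0,3,0],[0,1.5,0],[0,0.7,0],[0,0,0]]' --dr '[[0,0,0],[0,0,0],[0,0,0],[0,0,0],[0,0,0],[0,0,0],[0,0,0],[0,0,0]]' --jaw 5.5

```text
t: 18.23
eef_pos: [0.5633, 0.1637, 0.2275]
eef_rot: [-0.0, -3.141, 0.001]
contact_force: [0.0, -0.1, -0.0]
opening: 0.0552
finger_force: 0.0
```

```bash
python3 - <<'E'
from h import *
c=snap('top');s=snap('scene')
a=cv2.resize(c['color'][180:295,200:320],(480,460),interpolation=cv2.INTER_CUBIC)
b=cv2.resize(s['color'][195:305,320:400],(320,440),interpolation=cv2.INTER_CUBIC)
im=np.zeros((460,800,3),np.uint8); im[:,:480]=a; im[:440,480:]=b; cv2.imwrite('pics/placed2.png',im)
print(get_obs()['t'],get_obs()['eef_pos'])
E
```

```text
18.325 [0.56345727 0.16307679 0.2277348 ]
```

View pics/placed2.png

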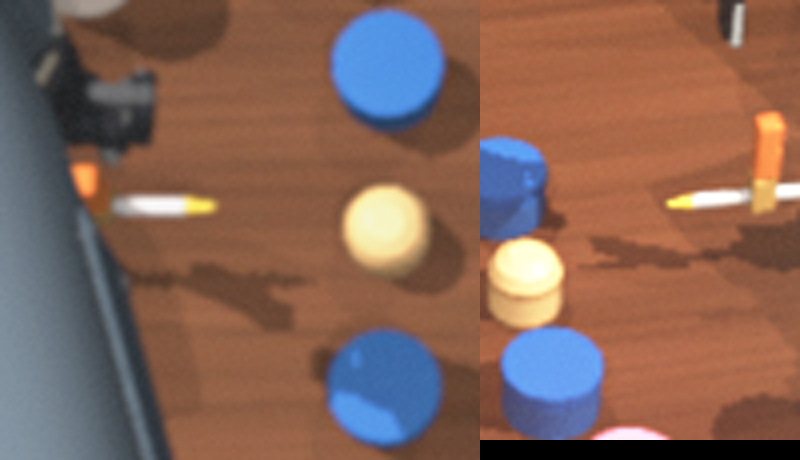

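The block is now at top crop (386,230), upright and centred between the tins. Next I'll take the grip.

Request:
apply_moves --slide '[[0.15,0,2],[0,0,3],[0,0,3],[0,0,2],[0,0,1],[0,0,0.4],[0,0,0]]' --dr '[[0,0,0],[0,0,0],[0,0,0],[0,0,0],[0,0,0],[0,0,0],[0,0,0]]'

```text
t: 19.2
eef_pos: [0.5623, 0.1636, 0.1143]
eef_rot: [0.001, 3.141, 0.0]
contact_force: [0.5, -0.0, 0.7]
opening: 0.0551
finger_force: 0.0
```

Request:
apply_moves --slide '[[0,0,0],[0,0,0],[0,0,0],[0,0,0],[0,0,0],[0,0,0]]' --dr '[[0,0,0],[0,0,0],[0,0,0],[0,0,0],[0,0,0],[0,0,0]]' --jaw 1

```text
t: 19.95
eef_pos: [0.5623, 0.1643, 0.1145]
eef_rot: [0.0, 3.14, 0.002]
contact_force: [-1.7, 3.4, 6.9]
opening: 0.0177
finger_force: 58.6
```

Request:
apply_moves --slide '[[0,-0.8,0],[0,-1.3,0],[0,-1.5,0],[0.05,-1.5,0],[0,-1.5,0],[0.05,-1.3,0],[0,-1,0],[0,-0.6,0]]' --dr '[[0,0,0],[0,0,0],[0,0,0],[0,0,0],[0,0,0],[0,0,0],[0,0,0],[0,0,0]]'

```text
t: 20.95
eef_pos: [0.5609, 0.0696, 0.1145]
eef_rot: [-0.0, 3.141, 0.004]
contact_force: [-2.6, 7.9, 7.0]
opening: 0.0176
finger_force: 59.0
```

```bash
python3 - <<'E'
from h import *
c=snap('top');s=snap('scene')
a=cv2.resize(c['color'][205:255,110:210],(800,400),interpolation=cv2.INTER_CUBIC)
b=cv2.resize(s['color'][218:243,410:510],(800,200),interpolation=cv2.INTER_CUBIC)
cv2.imwrite('pics/pull.png',np.vstack([a,b])); print(get_obs()['eef_pos'],get_obs()['contact_force'])
E
```

```text
[0.56096039 0.06940247 0.11452346] [-2.47795034  6.84622426  6.68448841]
```

View pics/pull.png

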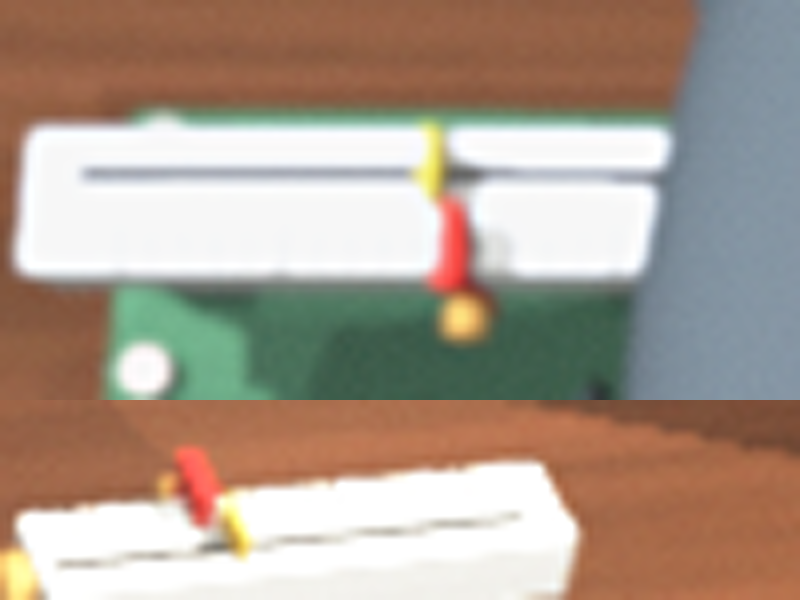

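The index at top crop (432,160) is close to level with the red mark at (453,243), a little short of it. I'll compute the remainder from blobs in both views.

```bash
cat > m.py <<'E'
from h import *
def gap(c,s):
    ax=np.array([-.0145,-1.0]); ax/=np.linalg.norm(ax)
    for C,n,b in((c,'top',(150,215,180,242)),(s,'scene',(425,220,446,242))):
        y=comps(C,(22,110,120),(34,255,255),8,b); r=comps(C,(0,150,120),(6,255,255),8,b)+comps(C,(174,150,120),(180,255,255),8,b)
        bl=lambda ms:(lambda m:(np.nonzero(m)[1].mean(),np.nonzero(m)[0].mean(),m.sum()))(max(ms,key=lambda m:m.sum()))
        Y,Rd=bl(y),bl(r); a=ray(C,Y[0],Y[1],.108);m=ray(C,Rd[0],Rd[1],.108)
        print(n,np.round(Y,1),np.round(Rd,1),a.round(4),m.round(4),'pull more mm',1000*((m-a)[:2]@ax))
E
python3 - <<'E'
from m import *
gap(load('top'),load('scene'))
# gauge yaw from top: housing top back edge pixel (30,127)->(668,127) crop8
c=load('top')
for u,v in((35,127),(655,127),(85,174),(640,179)): print(ray(c,110+u/8,205+v/8,.1))
E
```

```text
top [163.9 225.   11. ] [166.4 236.3  22. ] [0.5743 0.3088 0.108 ] [0.5463 0.3014 0.108 ] pull more mm 7.826354589861308Traceback (most recent call last):
  File "<stdin>", line 2, in <module>
  File "m.py", line 7, in gap
    Y,Rd=bl(y),bl(r); a=ray(C,Y[0],Y[1],.108);m=ray(C,Rd[0],Rd[1],.108)
         ~~^^^
  File "m.py", line 6, in <lambda>
    bl=lambda ms:(lambda m:(np.nonzero(m)[1].mean(),np.nonzero(m)[0].mean(),m.sum()))(max(ms,key=lambda m:m.sum()))
                                                                                      ~~~^^^^^^^^^^^^^^^^^^^^^^^^^
ValueError: max() iterable argument is empty
```

```bash
python3 - <<'E'
from m import *
s=load('scene');c=load('top')
f=lambda u,v:(409.94+u/8,217.94+(v-400)/8); g=lambda u,v:(109.94+u/8,204.94+v/8)
for n,p,z in(('idx mid',(234,523),.108),('red mid',(197,485),.108),('idx far/low end',(242,553),.101),('idx near top',(226,492),.115),('red near top end',(188,449),.115),('red low end',(205,523),.101)): print('scene',n,ray(s,*f(*p),z).round(4))
for n,p,z in(('idx top end',(432,125),.115),('idx bottom',(430,197),.108),('red top end',(456,200),.115),('red bot end',(452,287),.108)): print('top',n,ray(c,*g(*p),z).round(4))
E
```

```text
scene idx mid [0.5759 0.31   0.108 ]
scene red mid [0.5531 0.3036 0.108 ]
scene idx far/low end [0.5848 0.3111 0.101 ]
scene idx near top [0.5664 0.3092 0.115 ]
scene red near top end [0.5407 0.3033 0.115 ]
scene red low end [0.5665 0.3031 0.101 ]
top idx top end [0.5836 0.3072 0.115 ]
top idx bottom [0.563  0.3088 0.108 ]
top red top end [0.5603 0.2988 0.115 ]
top red bot end [0.5352 0.3008 0.108 ]
```

Request:
apply_moves --slide '[[0,-0.4,0],[0,-0.32,0],[0,0,0],[0,0,0]]' --dr '[[0,0,0],[0,0,0],[0,0,0],[0,0,0]]'

```text
t: 21.55
eef_pos: [0.5609, 0.0628, 0.1145]
eef_rot: [-0.001, 3.141, 0.003]
contact_force: [-2.9, 7.3, 7.0]
opening: 0.0175
finger_force: 59.1
```

```bash
python3 - <<'E'
from h import *
c=snap('top');s=snap('scene')
a=cv2.resize(c['color'][215:245,150:185],(700,600),interpolation=cv2.INTER_CUBIC)[:, :400]
b=cv2.resize(s['color'][218:243,424:449],(400,400),interpolation=cv2.INTER_CUBIC); b=np.vstack([b,np.zeros((200,400,3),np.uint8)])
a=cv2.resize(c['color'][217:247,155:175],(400,600),interpolation=cv2.INTER_CUBIC)
cv2.imwrite('pics/pull2.png',np.hstack([a,b])); print(get_obs()['eef_pos'],get_obs()['contact_force'],get_obs()['t'])
E
```

```text
[0.56084386 0.06279865 0.11449775] [-3.12879913  8.00586961  6.64831476] 21.65
```

View pics/pull2.png

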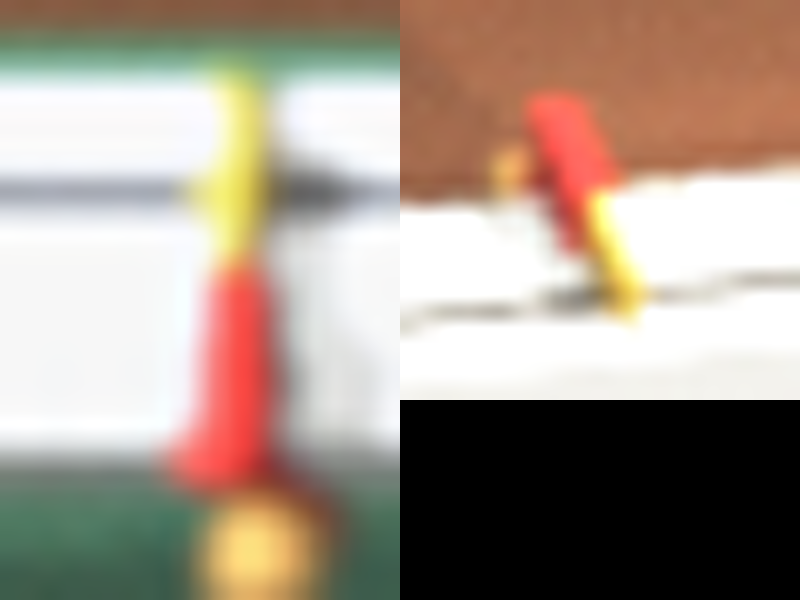

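```bash
python3 - <<'E'
from h import *
c=load('top');s=load('scene')
# level line (gauge x dir (1,-.0145)) at z=.115 / .101 through index
y0=.0628+.240
for C,n,o,k,add in((c,'top',(155,217),20,0),(s,'scene',(424,218),16,400)):
    for dy in(0,.002):
      for z in(.115,.101):
        print(n,dy,z,[tuple(((proj(C,(.5612+d,y0-dy-.0145*d,z))-o+.5)*k+[add,0]).round()) for d in(.019,.008,-.003,-.016)])
E
```

```text
top 0 0.115 [(np.float64(226.0), np.float64(108.0)), (np.float64(220.0), np.float64(197.0)), (np.float64(214.0), np.float64(286.0)), (np.float64(207.0), np.float64(392.0))]
top 0 0.101 [(np.float64(260.0), np.float64(136.0)), (np.float64(254.0), np.float64(224.0)), (np.float64(248.0), np.float64(312.0)), (np.float64(241.0), np.float64(417.0))]
top 0.002 0.115 [(np.float64(243.0), np.float64(108.0)), (np.float64(237.0), np.float64(197.0)), (np.float64(231.0), np.float64(286.0)), (np.float64(224.0), np.float64(392.0))]
top 0.002 0.101 [(np.float64(276.0), np.float64(135.0)), (np.float64(270.0), np.float64(223.0)), (np.float64(265.0), np.float64(312.0)), (np.float64(258.0), np.float64(417.0))]
scene 0 0.115 [(np.float64(624.0), np.float64(244.0)), (np.float64(606.0), np.float64(205.0)), (np.float64(587.0), np.float64(166.0)), (np.float64(566.0), np.float64(121.0))]
scene 0 0.101 [(np.float64(614.0), np.float64(302.0)), (np.float64(595.0), np.float64(263.0)), (np.float64(577.0), np.float64(224.0)), (np.float64(556.0), np.float64(179.0))]
scene 0.002 0.115 [(np.float64(614.0), np.float64(245.0)), (np.float64(595.0), np.float64(206.0)), (np.float64(577.0), np.float64(167.0)), (np.float64(555.0), np.float64(122.0))]
scene 0.002 0.101 [(np.float64(603.0), np.float64(303.0)), (np.float64(585.0), np.float64(264.0)), (np.float64(567.0), np.float64(225.0)), (np.float64(545.0), np.float64(180.0))]
```

The index is nearly level: about 1 mm short in the top view, and 1–2 mm short in the scene view. One last small pull.

Request:
apply_moves --slide '[[0,-0.12,0],[0,0,0],[0,0,0],[0,0,0],[0,0,0],[0,0,0]]' --dr '[[0,0,0],[0,0,0],[0,0,0],[0,0,0],[0,0,0],[0,0,0]]'

```text
t: 22.4
eef_pos: [0.5609, 0.0616, 0.1145]
eef_rot: [-0.001, 3.141, 0.003]
contact_force: [-3.2, 6.8, 6.8]
opening: 0.0173
finger_force: 59.1
```

```bash
python3 -c "
from workcell import finish_job
print(finish_job())"
```

```text
the job is handed in; nothing more can be done
None
```

The pale block stands upright and released midway between the blue tins, and I handed the job in still holding the rod out at the red mark; I estimate both positions are good to about 1–2 mm, and took no picture after the last 1.2 mm of pull.

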